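# Hold the mains inlet against its gasket for the screws

## Robot

A 6-joint arm with a two-finger parallel gripper is mounted at the origin on a cart in front of the work surface, level with it; the furniture and walls round the work are solid. World frame = base frame: x ahead of the robot, y to its left, z up, the work surface at z = 0. Lengths are in mm, angles in rad, forces in N, time in s.
With the tool pointing down it reaches from about 400 to 925 mm from the base axis. Payload 12.5 kg.
Tool frame: the origin (TCP) lies midway between the tips of the shut fingers; the grasp point (between the pads) lies 19 mm behind it; z points along the fingers, y is the direction in which the jaws open and shut (so a half turn about z gives the same grasp; the last joint's range is limited). The gripper opens to 95 mm and grips with 3 to 60 N. Pads are 20 mm wide; open, the fingers measure 119 mm over their backs; the gripper's body (75 mm by 180 mm) begins 59 mm behind the grasp point.
Start: joints at [-1.256, 0.491, 1.559, -0, 1.092, -0.106], TCP at [255.331, -570.485, 214.661] pointing down, gripper open.
Joint ranges: [-3.1, 3.1], [-0.84, 2.19], [0.05, 2.79], [-1.13, 4.28], [0.06, 2.93], [-2.69, 2.69]. Speed limits (rad/s): [2.22, 2.22, 2.79, 3.14, 3.14, 3.14].

## Interface

Orientations are given as [roll, pitch, yaw] about the fixed x, y, z axes, in that order (R = Rz(yaw) Ry(pitch) Rx(roll)).
In Python, from cell import env gives the robot as it stands.
- The arm moves only by the tool servo_tool, never from a script. Its argument "plan" is a list of rows, each a list of 7 numbers: the shift along the tool's x, y, z in m, then the turn, a rotation vector about the tool's x, y, z in degrees, then the opening in per cent of the stroke, from 0 (shut) to 100 (fully open). In form: [[dx, dy, dz, wx, wy, wz, jaw], ...]. A call has 1 to 8 rows; each row shifts and turns the pose as measured when the row begins, along the tool's axes as they then stand; what a row does not reach is not made up. A row lasts 1/12 s, in which the tool goes at most 41.7 mm and 7.16 degrees, less where a joint would pass 70% of its speed; a pose out of reach is approached as far as the arm can. A call is refused whole if a number of a shift passes 0.0417 or a number of a turn 7.16, either way. A call with a gripper value outside its range is refused whole. The fingers move at their own pace and stop on an object; the grip force is fixed at half the most. Time passes only in rows, so rows that do not move let the fingers close. It gives the time, the measured TCP pose, the force and the opening at its end, in the units of the state.
- env.state(): the state, without advancing time (a new reading comes with each control period).
- env.read_camera(name): name is "scene" or "side" or "wrist"; returns a dict with "img" (400x640x3 uint8, blue, green, red), "intrinsics" (3x3 intrinsics, pixels), "R" (3x3) and "t" (3): a world point X has camera coordinates R X + t. Camera axes: x right, y down, z forward; pixel columns grow to the right and rows downward; lengths in mm; the calibration is good to about 2 mm. A picture is of the moment at which its call begins. There is no depth.
- env.job_done(): hands the job in, once; it reports no verdict.
The state is a dict: "t": time; "joints": joint angles; "qvel": joint speeds; "tau": joint torques, N m; "eef_pos": TCP position; "tcp_rot": TCP orientation; "ft_force": force on the tool from outside, world axes, zero at the start; "moment": the same for the moment, N m; "opening": opening from 0.0 (shut) to 1.0 (fully open).
Only numpy, scipy, OpenCV 4.12 (cv2) and the standard library are available. Lean on these libraries where they do the work, as an engineer would, in place of code of your own. Each camera call takes 0.05 s, during which the arm holds its last target. There are 200 camera calls.

## Task

Lift the loose cover off the power supply housing by its handle and lay it flat on a clear part of the desk, then take the mains inlet filter, lower it into the housing and put its plug nose out through the window in the rear panel from inside, underside down and square to the panel. Press its flange steadily against the rubber gasket with about 9 N, so that the gasket is squeezed about half-way and never flat, and finish while still holding and pressing it there, as a third hand for the colleague who will put in the two screws from outside. Leave everything else on the desk where it is.

Things in the scene. Friction and masses are not known exactly. Their poses are not given: they have to be found in the camera images.
- housing: open grey sheet-metal housing, fixed, 200 (x) by 130 (y) mm, rim 70 mm above the desk, 3 mm walls, inner floor at z = 9 mm. Origin on the desk under its middle; +x points to its aluminium rear panel (robot's left). Inside: ring transformer and two capacitors at x = -95 to -22 mm, up to z = 49; low terminal strip (top z = 21) at y below -50 mm, x = -16 to 18; otherwise empty, 124 mm wide
- cover: loose grey cover on the housing, 204x134 mm, 0.3 kg. Origin at the underside of a 4 mm locating rim that sits inside the walls with 2.5 mm of play; plate z = 4 to 7 mm. Flat on the desk its origin is at height 0. The desk to the front left of the housing is clear for it
- cover_grip (a point): middle of the bar of the cover's black bow handle, 33 mm above the cover's origin; the bar is 100 mm long along the cover's x, 12 mm wide along y and 10 mm high, 21 mm above the plate, on legs at x = +-45 mm
- inlet: mains inlet filter on the desk, right of the housing (may have swapped places with the bit case): steel can x = -45 to 0, 44 (y) by 36 (z) mm; black flange x = 0 to 3 mm, 64 (y) by 38 (z) mm; black plug nose 28 (y) by 20 (z) mm to x = 11.5 mm, its tip 23 by 15 mm to x = 15 mm. Terminal tabs behind to x = -53 mm. 0.2 kg. Origin on its underside, where can and flange meet; +x = nose, z up
- inlet_face (a point): middle of the flange's front face (root of the nose), 3 mm ahead of the inlet's origin and 19 mm above its underside; axes as the inlet
- window (a point): middle of the rectangular opening in the rear panel, at the panel's inner face, 36 mm above the desk; axes as the housing, +x outward through the panel. Opening 33 (y) by 25 (z) mm, 2.5 mm of play round the nose; panel 4 mm thick, inner face at the housing's x = 96 mm
- gasket: black sponge rubber frame round the opening on the panel's inner face: outside 48 (y) by 36 (z) mm, inside 35 by 27, 6 mm thick. Origin mid panel side. Yields 1 mm per 4 N, flat after 4 mm (16 N): the flange meets it with inlet_face at x = -6 mm in window's axes and presses about 9 N at x = -3.8 mm
- bit_box: bystander: closed beige snap case of driver bits, 57x86x28 mm (x, y, z), origin under its middle; lies somewhere right of the housing
- tape_roll: bystander: small roll of black tape lying flat, 53 mm across, 19 mm high, origin under its middle
- caliper: bystander: digital caliper lying flat, 72x200x17 mm (x, y, z), on the front edge of the desk
- driver: bystander: small screwdriver, 18x143x18 mm (x, y, z), lying at the front left
- cutter: bystander: flush cutter, 59x134x12 mm (x, y, z), lying at the left
- multimeter: bystander: hand multimeter in a holster, 226x120x78 mm (x, y, z), origin under its middle, left of the housing
Not all that is in view belongs to the job. Leave any orange look-alike of the inlet alone.

How it is judged:
By the outcome, as a careful person would: the job done as asked, in the order asked, and still so for the second after the job is handed in, while the arm keeps its last pose, push and grip.
It also fails if it takes over 72 s, if anything falls off the work surface, if the arm or the gripper's body presses on something with over 40 N, if the wrist force passes 120 N, or if a joint passes its speed limit or range.

## Working session

There is one attempt and no reset: what is moved stays moved. The work goes in short steps, Python scripts to look and compute and a tool call to move; the robot and the scene stay as the last step left them, time stands still between calls to the robot, and variables do not carry over. Pictures are saved under pics/ and viewed, about 8 in all and at most 12, crops included, and the job is handed in when it is done.

Besides the shell and the picture viewer there is one more tool, called after "Emit:" as name(argument=value, ...) on one line, values as JSON. servo_tool: Moves the arm, as the interface text tells. Its arguments: {"type":"object","properties":{"plan":{"type":"array","items":{"type":"array","items":{"type":"number"}}}},"required":["plan"]}

```bash
ls; mkdir -p pics
cat > h.py <<'E'
import numpy as np, cv2
from cell import env
from scipy.spatial.transform import Rotation as Ro
def snap(n,f=None):
    c=env.read_camera(n)
    if f: cv2.imwrite('pics/'+f,c['img'])
    return c
def ray(c,u,v,z):
    K,R,t=[np.array(c[k],float) for k in('intrinsics','R','t')]
    d=R.T@np.linalg.inv(K)@[u,v,1]; o=-R.T@t
    return np.round(o+d*(z-o[2])/d[2],1)
def proj(c,X):
    K,R,t=[np.array(c[k],float) for k in('intrinsics','R','t')]
    p=K@(R@np.array(X,float)+t); return np.round(p[:2]/p[2],1)
E
python3 - <<'E'
from h import *
import pickle
print(env.state())
D={n:snap(n) for n in('scene','side','wrist')}
pickle.dump(D,open('d0.pkl','wb'))
for n in D: 
    print(n,-np.array(D[n]['R']).T@D[n]['t'])
    cv2.imwrite(f'pics/{n}0.png',D[n]['img'])
E
```

```text
pics
{'t': 0.0, 'joints': array([-1.25561093e+00,  4.91564971e-01,  1.55944172e+00, -8.80624384e-06,
        1.09174994e+00, -1.05590088e-01]), 'qvel': array([-0.00154883, -0.00047188, -0.00075516, -0.00208057,  0.0008609 ,
       -0.00018648]), 'tau': array([ 1.18099433e-03, -6.12645435e+01, -2.58179533e+01,  6.93037058e-02,
        4.82398644e-02, -1.42106110e-04]), 'eef_pos': array([ 255.23808132, -570.22916286,  214.06106561]), 'tcp_rot': array([-3.14043434e+00, -1.14908981e-04,  4.20779486e-01]), 'ft_force': array([0.27438666, 0.53988861, 0.1512346 ]), 'moment': array([ 0.01356978, -0.02286692, -0.00776841]), 'opening': 0.9945084462991854}
scene [-643.51846005 -534.17815577  934.76964527]
side [  32.5397421  1355.72411517 1158.95130269]
wrist [ 325.62061168 -539.07703441  385.08084452]
```

View pics/scene0.png

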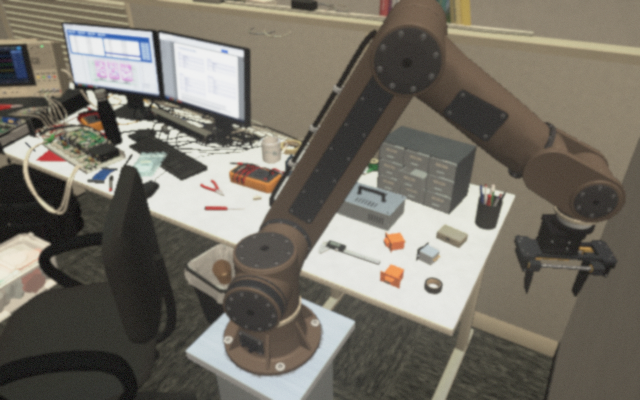

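View pics/side0.png

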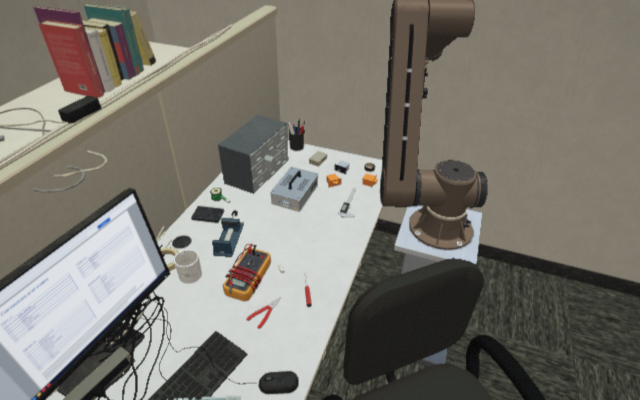

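The scene view shows the covered housing at about (372,205), a grey-and-black inlet candidate at (428,253), the beige case at (452,235), orange look-alikes at (394,241) and (391,275), and tape at (433,285). The grey one with the black flange fits the inlet description. I'll check it in an enlarged crop.

Run:
```python
from h import *
import pickle
D=pickle.load(open('d0.pkl','rb'))
a=D['scene']['img'][175:300,310:480]; b=D['side']['img'][140:225,260:385]
A=cv2.resize(a,None,fx=4.4,fy=4.4,interpolation=cv2.INTER_CUBIC)[:, :748]
cv2.imwrite('pics/c1.png',A)
cv2.imwrite('pics/c2.png',cv2.resize(b,None,fx=6,fy=6,interpolation=cv2.INTER_CUBIC))
s=D['scene']
for n,u,v,z in[('handle',372,190,103),('inlet',428,253,18),('case',452,235,20),('or1',394,241,18),('or2',391,275,18),('tape',433,285,10),('cal',355,253,8),('driver',216,208,8),('cutter',211,187,6),('mm',255,178,40)]: print(n,ray(s,u,v,z))
```

```text
handle [610.6  16.5 103. ]
inlet [ 488.7 -235.3   18. ]
case [ 612.2 -271.    20. ]
or1 [ 492.1 -121.6   18. ]
or2 [ 339.4 -177.8   18. ]
tape [ 368.9 -294.2   10. ]
cal [387.6 -36.7   8. ]
driver [364.1 509.4   8. ]
cutter [468.4 627.    6. ]
mm [562.8 483.3  40. ]
```

View pics/c1.png

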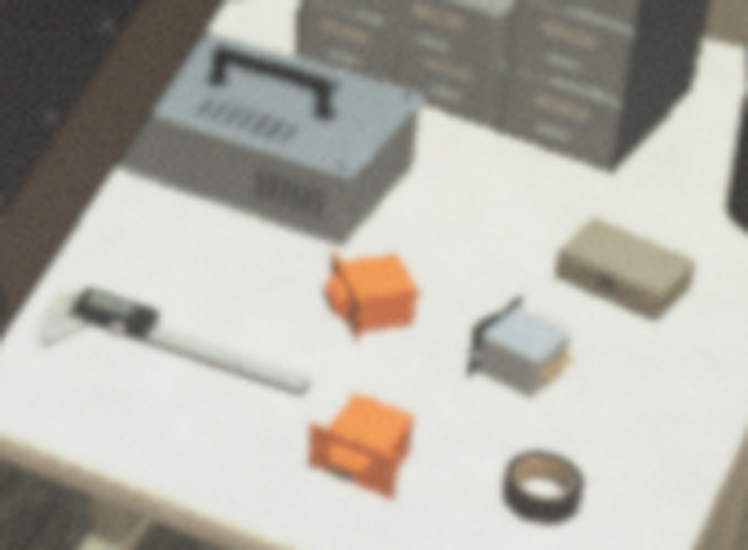

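View pics/c2.png

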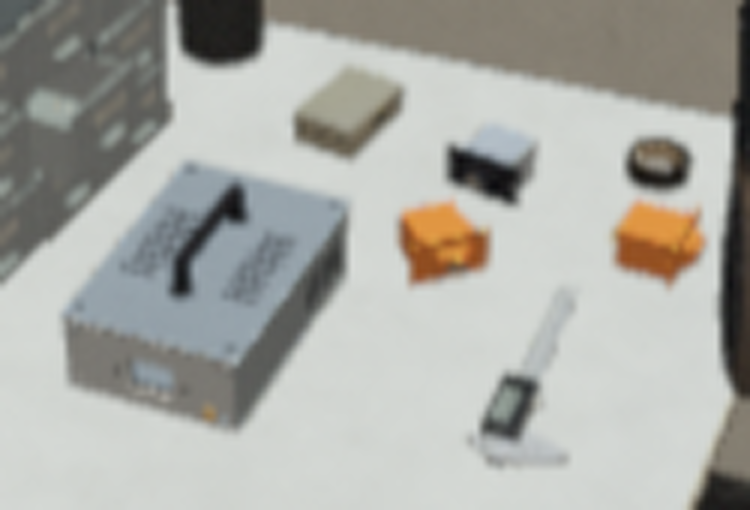

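The crops confirm it. The upright grey can with black flange and tabs at scene (428,253) is the inlet, with its nose toward the robot's left. The two orange ones are look-alikes. The cover's corners and handle bar are visible in both crops, so I'll measure from those.

Run:
```python
from h import *
import pickle
D=pickle.load(open('d0.pkl','rb'))
s=D['side'];q=D['scene']
P=[ray(s,260+u/6,140+v/6,73) for u,v in[(188,165),(348,203),(235,358),(66,318)]]
print(P,np.mean(P,0)); e=(P[3]+P[2]-P[0]-P[1])/2; print(np.linalg.norm(e),np.degrees(np.arctan2(e[1],e[0])))
P=[ray(s,260+u/6,140+v/6,104) for u,v in[(238,187),(183,283)]];print('bar',P,np.mean(P,0))
P=[ray(q,310+u/4.4,175+v/4.4,73) for u,v in[(418,97),(347,178)]];print('scene right corners',P)
P=[ray(q,310+u/4.4,175+v/4.4,104) for u,v in[(218,52),(330,80)]];print('bar',P,np.mean(P,0))
# inlet: can top z=36
P=[ray(q,310+u/4.4,175+v/4.4,36) for u,v in[(519,305),(570,345),(535,363),(482,345)]];print('can',P,np.mean(P,0))
P=[ray(s,260+u/6,140+v/6,36) for u,v in[(490,125),(537,140),(522,172),(460,150)]];print('can',P,np.mean(P,0))
P=[ray(s,260+u/6,140+v/6,38) for u,v in[(450,148),(518,172)]];print('flange top',P,np.mean(P,0))
st=env.state(); J=st['joints']; print(J)
```

```text
[array([670.6, -71.2,  73. ]), array([544.4, -69.3,  73. ]), array([553.1, 124.6,  73. ]), array([676.6, 126.4,  73. ])] [611.175  27.625  73.   ]
195.88793990442596 87.84967437927753
bar [array([608.9, -18.4, 104. ]), array([601.2,  98.3, 104. ])] [605.05  39.95 104.  ]
scene right corners [array([670.2, -81.3,  73. ]), array([540.2, -78.6,  73. ])]
bar [array([606.9,  61.8, 104. ]), array([612.3, -30.6, 104. ])] [609.6  15.6 104. ]
can [array([ 506.7, -226.5,   36. ]), array([ 482. , -271.7,   36. ]), array([ 451.7, -257.6,   36. ]), array([ 451.9, -220. ,   36. ])] [ 473.075 -243.95    36.   ]
can [array([ 495. , -255.5,   36. ]), array([ 454.8, -249.1,   36. ]), array([ 452.8, -203.8,   36. ]), array([ 505.9, -214.5,   36. ])] [ 477.125 -230.725   36.   ]
flange top [array([ 513.1, -211.5,   38. ]), array([ 454.9, -199.9,   38. ])] [ 484.  -205.7   38. ]
[-1.25561728e+00  4.91435183e-01  1.55932084e+00 -5.16282101e-06
  1.09173790e+00 -1.05593060e-01]
```

```bash
cat >> h.py <<'E'
def plan(pos,yaw,N=None,jaw=100,tilt=None):
    """rows from now to tool-down pose pos(mm), yaw(deg)"""
    st=env.state(); p=np.array(st['eef_pos']); r=Ro.from_euler('xyz',st['tcp_rot'])
    T=Ro.from_euler('xyz',[np.pi,0,np.radians(yaw)])
    pos=np.array(pos,float); w=(r.inv()*T).as_rotvec(degrees=True)
    print('from',p.round(1),np.degrees(st['tcp_rot']).round(2),'F',np.round(st['ft_force'],1),'t',round(st['t'],2),'op',round(st['opening'],3))
    if N is None: N=int(max(np.ceil(np.linalg.norm(pos-p)/40),np.ceil(np.linalg.norm(w)/7),1))
    print('N',N)
    for i in range(N):
        d=r.inv().apply((pos-p)/(N-i))/1000; wv=(r.inv()*T).as_rotvec(degrees=True)/(N-i)
        print([*(d.round(4)+0.),*(wv.round(2)+0.),jaw])
        p=p+r.apply(d)*1000; r=r*Ro.from_rotvec(wv,degrees=True)
E
python3 - <<'E'
from h import *
import pickle
D=pickle.load(open('d0.pkl','rb')); c=D['wrist']
R=np.array(c['R']); st=env.state(); T=Ro.from_euler('xyz',st['tcp_rot']).as_matrix()
print('cam axes in tool',(T.T@R.T).round(3), T.T@((-R.T@c['t'])-st['eef_pos']), c['intrinsics'])
plan([608,23,270],90)
E
```

```text
cam axes in tool [[-0.002 -0.961 -0.276]
 [ 1.    -0.002 -0.   ]
 [-0.    -0.276  0.961]] [ 7.69929221e+01  9.97220328e-02 -1.70890717e+02] [[336.12088511   0.         316.46783106]
 [  0.         336.12088511 198.18719963]
 [  0.           0.           1.        ]]
from [ 255.3 -570.3  214.2] [-1.7995e+02 -1.0000e-02  2.4110e+01] F [ 0.3  0.8 -0.5] t 0.15 op 1.0
N 18
[np.float64(0.0314), np.float64(-0.0221), np.float64(-0.0031), np.float64(0.0), np.float64(0.0), np.float64(-3.66), 100]
[np.float64(0.0327), np.float64(-0.02), np.float64(-0.0031), np.float64(0.0), np.float64(0.0), np.float64(-3.66), 100]
[np.float64(0.0339), np.float64(-0.0179), np.float64(-0.0031), np.float64(0.0), np.float64(0.0), np.float64(-3.66), 100]
[np.float64(0.035), np.float64(-0.0157), np.float64(-0.0031), np.float64(0.0), np.float64(0.0), np.float64(-3.66), 100]
[np.float64(0.0359), np.float64(-0.0134), np.float64(-0.0031), np.float64(0.0), np.float64(0.0), np.float64(-3.66), 100]
[np.float64(0.0367), np.float64(-0.0111), np.float64(-0.0031), np.float64(0.0), np.float64(0.0), np.float64(-3.66), 100]
[np.fl
[... 735 characters left out ...]
), np.float64(0.0058), np.float64(-0.0031), np.float64(0.0), np.float64(0.0), np.float64(-3.66), 100]
[np.float64(0.0374), np.float64(0.0083), np.float64(-0.0031), np.float64(0.0), np.float64(0.0), np.float64(-3.66), 100]
[np.float64(0.0368), np.float64(0.0106), np.float64(-0.0031), np.float64(0.0), np.float64(0.0), np.float64(-3.66), 100]
[np.float64(0.0361), np.float64(0.013), np.float64(-0.0031), np.float64(0.0), np.float64(0.0), np.float64(-3.66), 100]
[np.float64(0.0352), np.float64(0.0152), np.float64(-0.0031), np.float64(0.0), np.float64(0.0), np.float64(-3.66), 100]
[np.float64(0.0341), np.float64(0.0175), np.float64(-0.0031), np.float64(0.0), np.float64(0.0), np.float64(-3.66), 100]
```

Emit:
servo_tool(plan=[[0.031, -0.022, -0.003, 0, 0, -3.7, 100], [0.033, -0.02, -0.003, 0, 0, -3.7, 100], [0.034, -0.018, -0.003, 0, 0, -3.7, 100], [0.035, -0.016, -0.003, 0, 0, -3.7, 100], [0.036, -0.013, -0.003, 0, 0, -3.7, 100], [0.037, -0.011, -0.003, 0, 0, -3.7, 100], [0.037, -0.009, -0.003, 0, 0, -3.7, 100], [0.038, -0.006, -0.003, 0, 0, -3.7, 100]])

```text
t: 0.82
eef_pos: [411.5, -299.7, 235.7]
tcp_rot: [-3.137, -0.001, 0.949]
ft_force: [0.7, -0.5, -0.8]
opening: 1.003
```

Emit:
servo_tool(plan=[[0.038, -0.004, -0.003, 0, 0, -3.7, 100], [0, 0, 0, 0, 0, 0, 100]])

```text
t: 0.98
eef_pos: [433.0, -260.0, 239.5]
tcp_rot: [-3.138, -0.003, 1.024]
ft_force: [0.4, -0.1, 1.3]
opening: 0.998
```

Run:
```python
from h import *
import pickle
c=snap('wrist','w1.png'); pickle.dump(c,open('d1.pkl','wb'))
plan([608,23,270],90,N=10)
```

```text
from [ 432.2 -261.8  239.3] [-1.7977e+02 -1.1000e-01  5.8540e+01] F [-0.5 -0.6  0.1] t 1.03 op 1.001
N 10
[np.float64(0.0335), np.float64(0.0001), np.float64(-0.003), np.float64(-0.02), np.float64(-0.02), np.float64(-3.15), 100]
[np.float64(0.0334), np.float64(0.002), np.float64(-0.003), np.float64(-0.02), np.float64(-0.02), np.float64(-3.15), 100]
[np.float64(0.0333), np.float64(0.0038), np.float64(-0.003), np.float64(-0.02), np.float64(-0.02), np.float64(-3.15), 100]
[np.float64(0.033), np.float64(0.0056), np.float64(-0.003), np.float64(-0.02), np.float64(-0.02), np.float64(-3.15), 100]
[np.float64(0.0326), np.float64(0.0074), np.float64(-0.003), np.float64(-0.02), np.float64(-0.02), np.float64(-3.15), 100]
[np.float64(0.0322), np.float64(0.0092), np.float64(-0.0031), np.float64(-0.02), np.float64(-0.02), np.float64(-3.15), 100]
[np.float64(0.0316), np.float64(0.011), np.float64(-0.0031), np.float64(-0.02), np.float64(-0.02), np.float64(-3.15), 100]
[np.float64(0.031), np.float64(0.0127), np.float64(-0.0031), np.float64(-0.02), np.float64(-0.02), np.float64(-3.15), 100]
[np.float64(0.0302), np.float64(0.0144), np.float64(-0.0031), np.float64(-0.02), np.float64(-0.02), np.float64(-3.15), 100]
[np.float64(0.0294), np.float64(0.016), np.float64(-0.0031), np.float64(-0.02), np.float64(-0.02), np.float64(-3.15), 100]
```

Tracks well. Carrying on to above the handle.

Emit:
servo_tool(plan=[[0.0335, 0, -0.003, 0, 0, -3.15, 100], [0.0335, 0.002, -0.003, 0, 0, -3.15, 100], [0.033, 0.004, -0.003, 0, 0, -3.15, 100], [0.033, 0.0055, -0.003, 0, 0, -3.15, 100], [0.0325, 0.0075, -0.003, 0, 0, -3.15, 100], [0.032, 0.009, -0.003, 0, 0, -3.15, 100], [0.0315, 0.011, -0.003, 0, 0, -3.15, 100], [0.031, 0.0125, -0.003, 0, 0, -3.15, 100]])

```text
t: 1.7
eef_pos: [574.4, -35.3, 262.5]
tcp_rot: [-3.136, -0.002, 1.462]
ft_force: [0.9, -0.3, 0.3]
opening: 1.004
```

Emit:
servo_tool(plan=[[0.03, 0.0145, -0.003, 0, 0, -3.15, 100], [0.0295, 0.016, -0.003, 0, 0, -3.15, 100], [0, 0, 0, 0, 0, 0, 100]])

```text
t: 1.95
eef_pos: [613.4, 25.3, 267.9]
tcp_rot: [-3.136, -0.003, 1.579]
ft_force: [0.6, -0.5, -0.1]
opening: 0.997
```

Run:
```python
from h import *
import pickle
c=snap('wrist'); pickle.dump(c,open('d2.pkl','wb')); a=pickle.load(open('d1.pkl','rb'))
cv2.imwrite('pics/w12.png',np.vstack([cv2.resize(x['img'],(480,300),interpolation=cv2.INTER_AREA) for x in(a,c)]))
print(env.state()['eef_pos'],np.degrees(env.state()['tcp_rot']))
```

```text
[612.22023594  23.46890245 267.48127133] [-1.79604043e+02 -1.16026522e-01  9.03027123e+01]
```

View pics/w12.png

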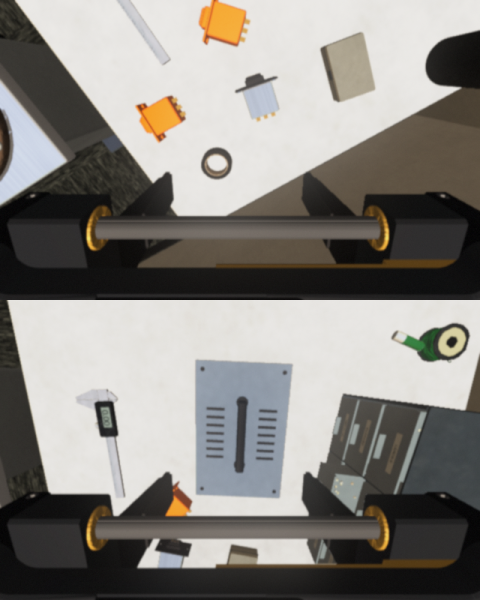

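The upper picture shows the inlet at about (262,97), nose up-left, with the orange ones and the tape clear of it. The lower one shows the cover at (244,430) with its handle bar running from y=400 to 470. Now to measure both with masks.

Run:
```python
from h import *
import pickle
a=pickle.load(open('d1.pkl','rb'));c=pickle.load(open('d2.pkl','rb'))
def blob(m,u,v):
    n,l=cv2.connectedComponents(m.astype(np.uint8)); k=l[v,u]
    cs,_=cv2.findContours((l==k).astype(np.uint8),0,1); return k,cv2.minAreaRect(max(cs,key=cv2.contourArea)),max(cs,key=cv2.contourArea)
def rep(n,c,r,z):
    P=np.array([ray(c,u,v,z) for u,v in cv2.boxPoints(r)]); print(n,r,'ctr',P.mean(0),'sides',np.linalg.norm(P[1]-P[0]).round(1),np.linalg.norm(P[2]-P[1]).round(1))
    for e in(P[1]-P[0],P[2]-P[1]): print('  dir',np.degrees(np.arctan2(e[1],e[0])).round(1))
for x in(c,):
    g=cv2.cvtColor(x['img'],6); h=cv2.cvtColor(x['img'],cv2.COLOR_BGR2HSV)
    print(h[140,300],g[135,322],g[20,300],g[100,275])
    m=(g<190)&(g>100); m[260:]=0; k,r,ct=blob(m,300,145); rep('cover',c,r,73)
    m=g<75;m[260:]=0; k,r,ct=blob(m,323,180); rep('bar',c,r,104)
x=a;g=cv2.cvtColor(x['img'],6); print(g[130,350],g[108,325])
m=(g<205)&(g>110); k,r,ct=blob(m,350,132); rep('can',a,r,36)
m=g<100; k,r,ct=blob(m,325,113) ; rep('flange',a,r,38)
cv2.imwrite('pics/z.png',cv2.resize(a['img'][70:180,290:400],None,fx=5,fy=5,interpolation=cv2.INTER_CUBIC))
```

```text
[106  34 163] 47 225 157
cover ((323.7164001464844, 169.93408203125), (128.18482971191406, 179.97869873046875), 0.8814039826393127) ctr [619.15  23.15  73.  ] sides 203.5 131.9
  dir 86.8
  dir -0.5
bar ((320.944580078125, 179.0162811279297), (13.100990295410156, 98.2635269165039), 2.095252752304077) ctr [615.875  25.2   104.   ] sides 102.6 12.8
  dir 88.2
  dir -1.8
198 220
can ((346.6499938964844, 127.95000457763672), (61.031951904296875, 60.71572494506836), 71.56504821777344) ctr [ 485.5   -234.575   36.   ] sides 64.3 65.7
  dir -13.6
  dir -100.1
flange ((329.0, 144.0), (288.0, 620.0), 90.0) ctr [ 449.75  -253.825   38.   ] sides 611.8 329.1
  dir -31.5
  dir -106.7
```

View pics/z.png

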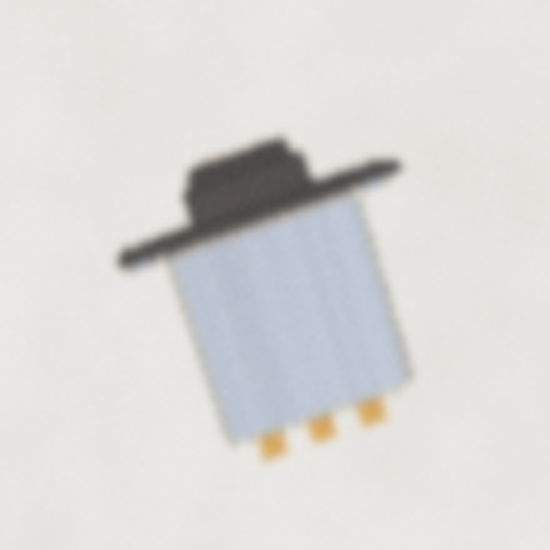

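Run:
```python
from h import *
import pickle
a=pickle.load(open('d1.pkl','rb'))
f=lambda u,v,z:ray(a,290+u/5,70+v/5,z)
F=[f(122,262,38),f(400,165,38)];e=F[1]-F[0];print('flange top',F,np.linalg.norm(e),'nose dir',np.degrees(np.arctan2(e[1],e[0]))+90,np.mean(F,0))
C=[f(170,258,36),f(355,195,36),f(408,380,36),f(232,443,36)];print('can',C,np.mean(C,0),[np.linalg.norm(C[i]-C[i-1]).round(1) for i in range(4)])
d=pickle.load(open('d0.pkl','rb'))
for n in('side','scene'):
  print(n,[proj(d[n],[x,y,0]) for x,y in[(398,148),(532,148),(532,352),(398,352)]])
s=d['side'];I=s['img'].copy();cv2.polylines(I,[np.array([proj(s,[x,y,0]) for x,y in[(398,148),(532,148),(532,352),(398,352)]]).astype(int)],True,(0,0,255));cv2.imwrite('pics/f.png',cv2.resize(I[130:330,180:400],None,fx=3,fy=3))
plan([616,25,83],88.2)
```

```text
flange top [array([ 459. , -210.4,   38. ]), array([ 520.1, -224. ,   38. ])] 62.59528736254833 nose dir 77.45133584405617 [ 489.55 -217.2    38.  ]
can [array([ 468.2, -215.2,   36. ]), array([ 509.1, -224.6,   36. ]), array([ 499.7, -265.3,   36. ]), array([ 459.2, -257.1,   36. ])] [ 484.05 -240.55   36.  ] [np.float64(42.9), np.float64(42.0), np.float64(41.8), np.float64(41.3)]
side [array([333.2, 226.3]), array([302. , 218.2]), array([281.5, 252.1]), array([315.2, 261.7])]
scene [array([306.5, 235.3]), array([326.9, 215.4]), array([279.1, 199.8]), array([257.1, 217.7])]
from [612.2  23.5 267.5] [-1.796e+02 -1.200e-01  9.030e+01] F [ 0.1 -0.6 -0.2] t 2.0 op 0.998
N 5
[np.float64(0.0002), np.float64(0.001), np.float64(0.0369), np.float64(-0.08), np.float64(-0.02), np.float64(0.42), 100]
[np.float64(0.0002), np.float64(0.001), np.float64(0.0369), np.float64(-0.08), np.float64(-0.02), np.float64(0.42), 100]
[np.float64(0.0003), np.float64(0.0009), np.float64(0.0369), np.float64(-0.08), np.float64(-0.02), np.float64(0.42), 100]
[np.float64(0.0003), np.float64(0.0009), np.float64(0.0369), np.float64(-0.08), np.float64(-0.02), np.float64(0.42), 100]
[np.float64(0.0003), np.float64(0.0008), np.float64(0.0369), np.float64(-0.08), np.float64(-0.02), np.float64(0.42), 100]
```

View pics/f.png

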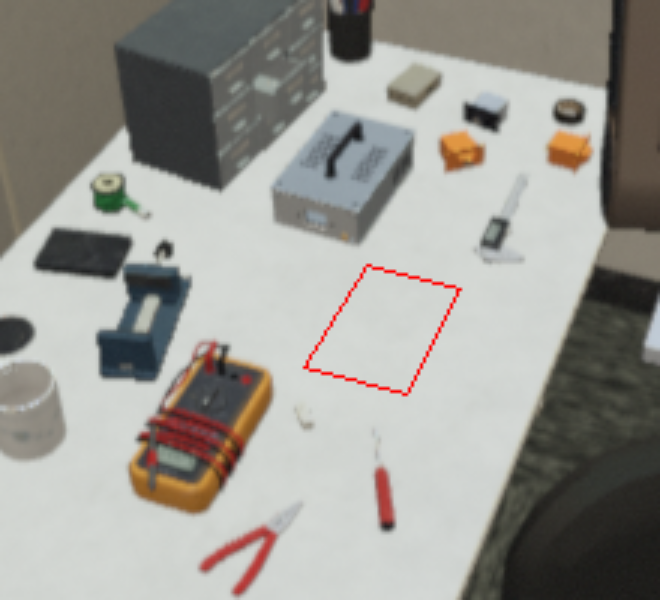

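The red footprint at about (380,330) is on clear desk, so the cover will go at roughly (465,240). Descending onto the handle now.

Emit:
servo_tool(plan=[[0.0, 0.001, 0.037, -0.1, 0, 0.42, 100], [0.0, 0.001, 0.037, -0.1, 0, 0.42, 100], [0.0, 0.001, 0.037, -0.1, 0, 0.42, 100], [0.0, 0.001, 0.03, -0.1, 0, 0.42, 100], [0.0, 0.001, 0.015, 0, 0, 0.42, 100], [0.0, 0.0, 0.01, 0, 0, 0, 100]])

```text
t: 2.5
eef_pos: [616.9, 14.4, 97.2]
tcp_rot: [3.136, 0.0, 1.525]
ft_force: [0.1, 0.1, 0.2]
opening: 1.001
```

Run:
```python
from h import *
plan([616,25,83],88.2)
c=snap('wrist','w3.png')
```

```text
from [616.9  14.4  97.2] [1.7966e+02 1.0000e-02 8.7380e+01] F [0.1 0.1 0.2] t 2.5 op 1.001
N 1
[np.float64(0.0105), np.float64(-0.0015), np.float64(0.0142), np.float64(0.34), np.float64(0.01), np.float64(-0.82), 100]
```

View pics/w3.png

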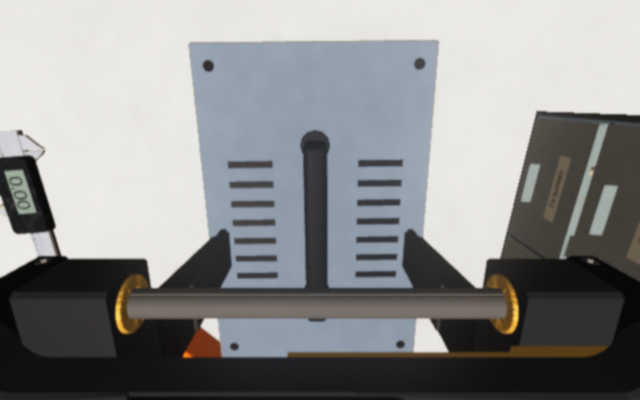

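The bar sits centred between the fingers (column 316), with its ends at rows 143 and 318. Before going lower I'll check the clearance to the cabinet.

Run:
```python
from h import *
import pickle
d=pickle.load(open('d0.pkl','rb'));s=d['side']
print('cab bottom',ray(s,253,192,0),ray(s,288,161,0))
w=cv2.imread('pics/w3.png');c=snap('wrist')
print('bar ends',ray(c,315,133,104),ray(c,316,320,104), 'top corners',ray(c,190,42,73),ray(c,438,41,73))
```

```text
cab bottom [796.1  66.    0. ] [ 749.8 -211.5    0. ]
bar ends [617.4  77.3 104. ] [613.  -26.1 104. ] top corners [553.6 125.   73. ] [684.5 119.4  73. ]
```

Emit:
servo_tool(plan=[[0.0105, -0.0015, 0.007, 0.3, 0, -0.8, 100], [0.002, 0, 0.006, 0, 0, 0, 100]])

```text
t: 2.77
eef_pos: [616.9, 26.2, 86.6]
tcp_rot: [3.139, 0.0, 1.539]
ft_force: [-1.1, 0.2, 0.2]
opening: 1.0
```

Emit:
servo_tool(plan=[[0, 0.001, 0.004, 0, 0, 0, 100], [0, 0, 0, 0, 0, 0, 0], [0, 0, 0, 0, 0, 0, 0], [0, 0, 0, 0, 0, 0, 0], [0, 0, 0, 0, 0, 0, 0], [0, 0, 0, 0, 0, 0, 0], [0, 0, 0, 0, 0, 0, 0], [0, 0, 0, 0, 0, 0, 0]])

```text
t: 3.43
eef_pos: [619.3, 27.3, 85.3]
tcp_rot: [3.133, 0.001, 1.541]
ft_force: [-0.0, 0.2, 0.3]
opening: 0.568
```

Emit:
servo_tool(plan=[[0, 0, 0, 0, 0, 0, 0], [0, 0, 0, 0, 0, 0, 0], [0, 0, 0, 0, 0, 0, 0]])

```text
t: 3.68
eef_pos: [619.4, 27.2, 85.5]
tcp_rot: [3.133, 0.001, 1.54]
ft_force: [0.7, -0.2, 0.7]
opening: 0.353
```

Emit:
servo_tool(plan=[[0, 0, 0, 0, 0, 0, 0], [0, 0, 0, 0, 0, 0, 0], [0, 0, 0, 0, 0, 0, 0], [0, 0, 0, 0, 0, 0, 0], [0, 0, 0, 0, 0, 0, 0]])

```text
t: 4.1
eef_pos: [619.0, 27.1, 85.4]
tcp_rot: [3.134, 0.0, 1.54]
ft_force: [-0.4, -0.3, 0.1]
opening: 0.124
```

Emit:
servo_tool(plan=[[0, 0, -0.004, 0, 0, 0, 0], [0, 0, -0.006, 0, 0, 0, 0], [0, 0, -0.008, 0, 0, 0, 0], [0, 0, -0.01, 0, 0, 0, 0], [0, 0, -0.01, 0, 0, 0, 0]])

```text
t: 4.52
eef_pos: [617.4, 27.3, 123.9]
tcp_rot: [3.139, 0.0, 1.54]
ft_force: [-0.4, -0.7, -3.2]
opening: 0.119
```

Gripped (opening 0.12 is 12 mm, and about 3 N of weight shows). Up and over.

Emit:
servo_tool(plan=[[0, 0, -0.02, 0, 0, 0, 0], [0, 0, -0.025, 0, 0, 0, 0], [0, 0, -0.02, 0, 0, 0, 0], [0, 0, 0, 0, 0, 0, 0]])

```text
t: 4.85
eef_pos: [617.6, 27.3, 196.8]
tcp_rot: [3.135, 0.0, 1.54]
ft_force: [0.0, -0.4, -2.3]
opening: 0.12
```

Run:
```python
from h import *
plan([465,240,165],88.2,N=12,jaw=0)
```

```text
from [617.6  27.3 196.8] [1.7964e+02 3.0000e-02 8.8260e+01] F [ 0.  -0.4 -2.3] t 4.85 op 0.12
N 12
[np.float64(0.0173), np.float64(-0.0133), np.float64(0.0026), np.float64(0.03), np.float64(0.0), np.float64(0.0), 0]
[np.float64(0.0173), np.float64(-0.0133), np.float64(0.0026), np.float64(0.03), np.float64(0.0), np.float64(0.0), 0]
[np.float64(0.0173), np.float64(-0.0133), np.float64(0.0026), np.float64(0.03), np.float64(0.0), np.float64(0.0), 0]
[np.float64(0.0173), np.float64(-0.0133), np.float64(0.0026), np.float64(0.03), np.float64(0.0), np.float64(0.0), 0]
[np.float64(0.0173), np.float64(-0.0133), np.float64(0.0026), np.float64(0.03), np.float64(0.0), np.float64(0.0), 0]
[np.float64(0.0173), np.float64(-0.0133), np.float64(0.0026), np.float64(0.03), np.float64(0.0), np.float64(0.0), 0]
[np.float64(0.0173), np.float64(-0.0133), np.float64(0.0026), np.float64(0.03), np.float64(0.0), np.float64(0.0), 0]
[np.float64(0.0173), np.float64(-0.0133), np.float64(0.0026), np.float64(0.03), np.float64(0.0), np.float64(0.0), 0]
[np.float64(0.0173), np.float64(-0.0133), np.float64(0.0026), np.float64(0.03), np.float64(0.0), np.float64(0.0), 0]
[np.float64(0.0173), np.float64(-0.0133), np.float64(0.0026), np.float64(0.03), np.float64(0.0), np.float64(0.0), 0]
[np.float64(0.0173), np.float64(-0.0133), np.float64(0.0026), np.float64(0.03), np.float64(0.0), np.float64(0.0), 0]
[np.float64(0.0173), np.float64(-0.0133), np.float64(0.0026), np.float64(0.03), np.float64(0.0), np.float64(0.0), 0]
```

Emit:
servo_tool(plan=[[0.0175, -0.013, 0, 0, 0, 0, 0], [0.0175, -0.013, 0, 0, 0, 0, 0], [0.0175, -0.013, 0, 0, 0, 0, 0], [0.0175, -0.013, 0, 0, 0, 0, 0], [0.0175, -0.013, 0, 0, 0, 0, 0], [0.0175, -0.013, 0, 0, 0, 0, 0], [0.0175, -0.013, 0, 0, 0, 0, 0], [0.0175, -0.013, 0, 0, 0, 0, 0]])

```text
t: 5.52
eef_pos: [514.6, 172.3, 195.3]
tcp_rot: [3.131, 0.001, 1.535]
ft_force: [0.7, -1.1, -2.7]
opening: 0.123
```

Emit:
servo_tool(plan=[[0.0175, -0.013, 0, 0, 0, 0, 0], [0.0175, -0.013, 0, 0, 0, 0, 0], [0.0175, -0.013, 0, 0, 0, 0, 0], [0.0175, -0.013, 0, 0, 0, 0, 0], [0, 0, 0.025, 0, 0, 0, 0], [0, 0, 0.025, 0, 0, 0, 0], [0, 0, 0.025, 0, 0, 0, 0], [0, 0, 0.025, 0, 0, 0, 0]])

```text
t: 6.18
eef_pos: [460.9, 251.8, 94.6]
tcp_rot: [3.122, -0.003, 1.54]
ft_force: [0.2, -0.3, -3.0]
opening: 0.124
```

Run:
```python
from h import *
c=snap('side','s4.png')
plan([465,240,25],88.2,N=1,jaw=0)
```

```text
from [459.1 250.9  90.3] [ 1.7923e+02 -5.0000e-02  8.8230e+01] F [-2.8 -1.  -8.1] t 6.23 op 0.12
N 1
[np.float64(-0.0108), np.float64(0.0054), np.float64(0.0653), np.float64(0.77), np.float64(-0.05), np.float64(0.03), 0]
```

Emit:
servo_tool(plan=[[-0.005, 0.003, 0.018, 0.4, 0, 0, 0], [-0.005, 0.002, 0.018, 0.4, 0, 0, 0], [0, 0, 0.012, 0.2, 0, 0, 0], [0, 0, 0.006, 0.2, 0, 0, 0], [0, 0, 0.004, 0.1, 0, 0, 0]])

```text
t: 6.65
eef_pos: [463.6, 240.6, 30.1]
tcp_rot: [-3.13, -0.0, 1.54]
ft_force: [-0.4, 0.1, -3.3]
opening: 0.121
```

Run:
```python
from h import *
plan([465,240,20],88.2,N=1,jaw=0)
```

```text
from [463.6 240.6  30.1] [-1.7931e+02 -1.0000e-02  8.8240e+01] F [-0.4  0.1 -3.3] t 6.65 op 0.121
N 1
[np.float64(-0.0006), np.float64(0.0016), np.float64(0.0101), np.float64(-0.69), np.float64(-0.01), np.float64(0.04), 0]
```

Emit:
servo_tool(plan=[[0, 0.001, 0.003, -0.5, 0, 0, 0], [0, 0, 0.003, -0.2, 0, 0, 0], [0, 0, 0.002, 0, 0, 0, 0]])

```text
t: 6.9
eef_pos: [465.2, 241.3, 22.7]
tcp_rot: [3.138, -0.001, 1.54]
ft_force: [0.3, 1.0, -2.2]
opening: 0.123
```

Emit:
servo_tool(plan=[[0, 0, 0.0015, 0, 0, 0, 0], [0, 0, 0.001, 0, 0, 0, 0]])

```text
t: 7.07
eef_pos: [465.5, 241.7, 20.8]
tcp_rot: [3.137, -0.002, 1.541]
ft_force: [0.1, 0.8, -3.5]
opening: 0.124
```

Emit:
servo_tool(plan=[[0, 0, 0.0015, 0, 0, 0, 0], [0, 0, 0.001, 0, 0, 0, 0]])

```text
t: 7.23
eef_pos: [465.7, 241.9, 19.3]
tcp_rot: [3.136, -0.002, 1.541]
ft_force: [-5.1, -3.6, 19.7]
opening: 0.122
```

Emit:
servo_tool(plan=[[0, 0, 0.001, 0, 0, 0, 0]])

```text
t: 7.32
eef_pos: [465.7, 241.9, 19.3]
tcp_rot: [3.135, -0.002, 1.541]
ft_force: [-3.8, -3.3, 16.9]
opening: 0.124
```

The cover is on the desk. Releasing, then up.

Emit:
servo_tool(plan=[[0, 0, -0.0005, 0, 0, 0, 100], [0, 0, 0, 0, 0, 0, 100], [0, 0, 0, 0, 0, 0, 100], [0, 0, 0, 0, 0, 0, 100], [0, 0, 0, 0, 0, 0, 100], [0, 0, -0.01, 0, 0, 0, 100], [0, 0, -0.035, 0, 0, 0, 100], [0, 0, -0.04, 0, 0, 0, 100]])

```text
t: 7.98
eef_pos: [463.0, 240.8, 103.1]
tcp_rot: [-3.139, 0.002, 1.541]
ft_force: [0.3, 0.9, 0.9]
opening: 0.628
```

Emit:
servo_tool(plan=[[0, 0, -0.04, 0, 0, 0, 100], [0, 0, -0.04, 0, 0, 0, 100], [0, 0, -0.04, 0, 0, 0, 100], [0, 0, -0.03, 0, 0, 0, 100], [0, 0, 0, 0, 0, 0, 100]])

```text
t: 8.4
eef_pos: [462.6, 240.9, 269.7]
tcp_rot: [3.136, -0.002, 1.541]
ft_force: [2.0, 0.5, 0.2]
opening: 0.972
```

Run:
```python
from h import *
c=snap('side'); I=c['img']
w=snap('wrist')
cv2.imwrite('pics/s5.png',np.vstack([cv2.resize(I[130:290,200:400],(600,480),interpolation=cv2.INTER_CUBIC)]))
plan([600,30,255],88,N=7)
```

```text
from [461.4 240.4 265. ] [1.7999e+02 2.0000e-02 8.8290e+01] F [ 0.4 -0.6 -0.4] t 8.5 op 0.993
N 7
[np.float64(-0.0294), np.float64(0.0207), np.float64(0.0014), np.float64(0.0), np.float64(0.0), np.float64(0.04), 100]
[np.float64(-0.0294), np.float64(0.0207), np.float64(0.0014), np.float64(0.0), np.float64(0.0), np.float64(0.04), 100]
[np.float64(-0.0294), np.float64(0.0207), np.float64(0.0014), np.float64(0.0), np.float64(0.0), np.float64(0.04), 100]
[np.float64(-0.0294), np.float64(0.0208), np.float64(0.0014), np.float64(0.0), np.float64(0.0), np.float64(0.04), 100]
[np.float64(-0.0294), np.float64(0.0208), np.float64(0.0014), np.float64(0.0), np.float64(0.0), np.float64(0.04), 100]
[np.float64(-0.0294), np.float64(0.0208), np.float64(0.0014), np.float64(0.0), np.float64(0.0), np.float64(0.04), 100]
[np.float64(-0.0294), np.float64(0.0208), np.float64(0.0014), np.float64(0.0), np.float64(0.0), np.float64(0.04), 100]
```

View pics/s5.png

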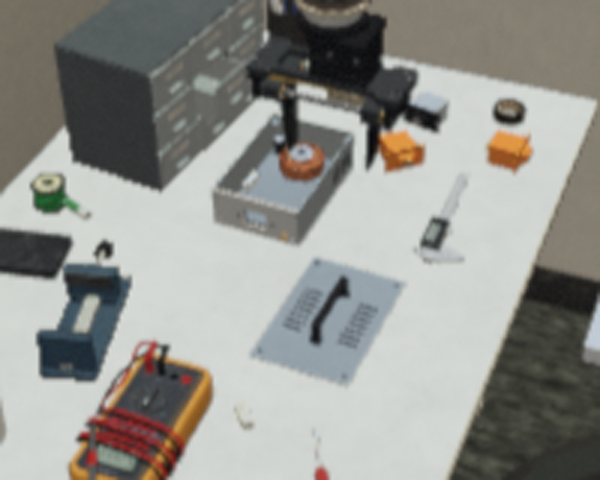

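The cover lies flat at about (330,320), clear of everything, and the housing is open. Next I'll look into it with the wrist camera, placed so that it sees the panel's inner face.

Run:
```python
from h import *
plan([616,-58,262],88,N=9)
```

```text
from [461.4 240.4 265. ] [1.7999e+02 2.0000e-02 8.8290e+01] F [ 0.4 -0.6 -0.4] t 8.5 op 0.993
N 9
[np.float64(-0.0326), np.float64(0.0182), np.float64(0.0003), np.float64(0.0), np.float64(0.0), np.float64(0.03), 100]
[np.float64(-0.0326), np.float64(0.0182), np.float64(0.0003), np.float64(0.0), np.float64(0.0), np.float64(0.03), 100]
[np.float64(-0.0326), np.float64(0.0182), np.float64(0.0003), np.float64(0.0), np.float64(0.0), np.float64(0.03), 100]
[np.float64(-0.0326), np.float64(0.0182), np.float64(0.0003), np.float64(0.0), np.float64(0.0), np.float64(0.03), 100]
[np.float64(-0.0326), np.float64(0.0182), np.float64(0.0003), np.float64(0.0), np.float64(0.0), np.float64(0.03), 100]
[np.float64(-0.0326), np.float64(0.0183), np.float64(0.0003), np.float64(0.0), np.float64(0.0), np.float64(0.03), 100]
[np.float64(-0.0326), np.float64(0.0183), np.float64(0.0003), np.float64(0.0), np.float64(0.0), np.float64(0.03), 100]
[np.float64(-0.0326), np.float64(0.0183), np.float64(0.0003), np.float64(0.0), np.float64(0.0), np.float64(0.03), 100]
[np.float64(-0.0325), np.float64(0.0183), np.float64(0.0003), np.float64(0.0), np.float64(0.0), np.float64(0.03), 100]
```

Emit:
servo_tool(plan=[[-0.0325, 0.018, 0, 0, 0, 0, 100], [-0.0325, 0.018, 0, 0, 0, 0, 100], [-0.0325, 0.018, 0, 0, 0, 0, 100], [-0.0325, 0.018, 0, 0, 0, 0, 100], [-0.0325, 0.018, 0, 0, 0, 0, 100], [-0.0325, 0.018, 0, 0, 0, 0, 100], [-0.0325, 0.018, 0, 0, 0, 0, 100], [-0.0325, 0.018, 0, 0, 0, 0, 100]])

```text
t: 9.17
eef_pos: [595.6, -29.1, 253.0]
tcp_rot: [-3.122, -0.0, 1.552]
ft_force: [0.2, 0.7, 0.1]
opening: 1.002
```

Emit:
servo_tool(plan=[[-0.024, 0.014, 0, 0, 0, 0, 100], [0, 0, 0, 0, 0, 0, 100], [0, 0, 0, 0, 0, 0, 100]])

```text
t: 9.42
eef_pos: [610.0, -61.5, 245.7]
tcp_rot: [-3.112, -0.001, 1.545]
ft_force: [0.7, 0.9, -0.5]
opening: 1.001
```

Run:
```python
from h import *
import pickle
c=snap('wrist','w6.png');s=snap('side');pickle.dump((c,s),open('d6.pkl','wb'))
A=cv2.resize(c['img'][:250,180:480],(600,500),interpolation=cv2.INTER_CUBIC)
cv2.imwrite('pics/w6.png',A)
print(env.state()['eef_pos'],np.degrees(env.state()['tcp_rot']))
```

```text
[609.71069756 -60.27125782 246.22961328] [-1.78345168e+02 -6.13857662e-02  8.86206445e+01]
```

View pics/w6.png

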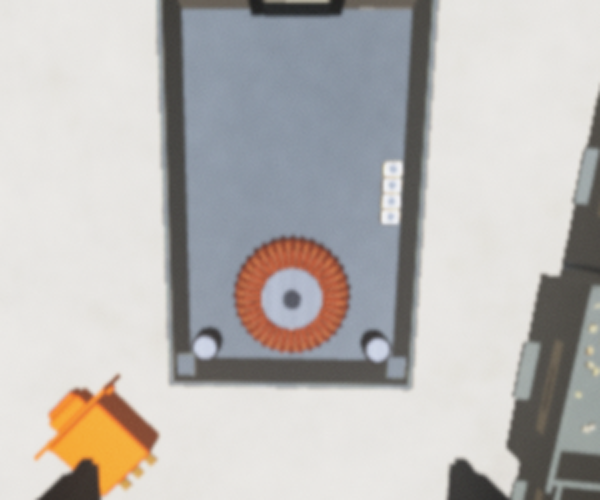

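The open housing is empty apart from the ring transformer (292,298), the capacitors (205,345) and (376,345), and the terminal strip at (392,192). The gasket frame shows at the top edge, columns 250 to 345. Computing the housing pose from the rim edges and the gasket.

Run:
```python
from h import *
import pickle
c,s=pickle.load(open('d6.pkl','rb'))
f=lambda u,v,z:ray(c,180+u/2,v/2,z)
g=cv2.cvtColor(c['img'],6).astype(float)
# outer edges of side walls: white -> grey, per row ; z=70
def edge(rows,u0,u1,rev):
    o=[]
    for v in rows:
        seg=cv2.GaussianBlur(g,(3,3),0)[v,u0:u1]; d=np.diff(seg); k=np.argmin(d) if not rev else np.argmax(d); o.append((u0+k+.5,v))
    return np.array(o)
L=edge(range(20,180,8),252,272,False); Rr=edge(range(20,180,8),384,402,True)
for n,E in(('L',L),('R',Rr)):
    P=np.array([ray(c,u,v,70) for u,v in E]); q=np.polyfit(P[:,1],P[:,0],1); r=np.abs(np.polyval(q,P[:,1])-P[:,0])
    P=P[r<1.5]; q=np.polyfit(P[:,1],P[:,0],1); print(n,len(P),'x at y=120',np.polyval(q,120),'x at y=-70',np.polyval(q,-70),'dir',90-np.degrees(np.arctan(q[0])))
print('back corners',f(172,383,70),f(410,387,70))
print('gasket low corners',f(250,14,18),f(344,14,18),'floor line',f(182,9,9),f(412,9,9))
print('floor left/right',f(190,358,9),f(398,358,9))
# side view: rear panel
I=cv2.resize(s['img'][170:230,260:320],(600,600),interpolation=cv2.INTER_CUBIC);cv2.imwrite('pics/p.png',I)
```

```text
L 19 x at y=120 556.8842135287532 x at y=-70 549.6937340340017 dir 87.83269677286074
R 16 x at y=120 681.132254894291 x at y=-70 675.4827365073673 dir 88.29685150104659
back corners [549.2 -74.9  70. ] [676.1 -79.5  70. ]
gasket low corners [594.7 113.3  18. ] [644.5 111.5  18. ] floor line [557.3 119.2   9. ] [681.7 114.9   9. ]
floor left/right [549.8 -74.9   9. ] [678.7 -77.5   9. ]
```

View pics/p.png

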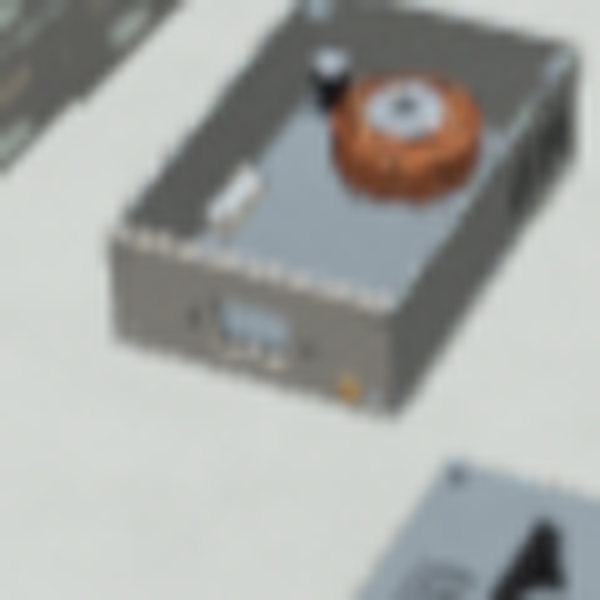

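The side crop shows the rear panel with its window near (255,322), roughly centred, and the two screw holes beside it. The housing estimate is origin about (615.7, 22.5), yaw 88.1°, window about (619, 118.5). Gasket width measures 49.8 against 48, which is fine. Now for the inlet.

Run:
```python
from h import *
plan([484.3,-240,110],77.3,N=8)
```

```text
from [609.7 -60.3 246.2] [-1.7835e+02 -6.0000e-02  8.8620e+01] F [-0.4  0.  -0.8] t 9.52 op 1.0
N 8
[np.float64(-0.0229), np.float64(-0.0146), np.float64(0.0174), np.float64(-0.21), np.float64(0.01), np.float64(1.42), 100]
[np.float64(-0.0232), np.float64(-0.0141), np.float64(0.0174), np.float64(-0.21), np.float64(0.01), np.float64(1.42), 100]
[np.float64(-0.0236), np.float64(-0.0136), np.float64(0.0173), np.float64(-0.21), np.float64(0.01), np.float64(1.42), 100]
[np.float64(-0.0239), np.float64(-0.0131), np.float64(0.0173), np.float64(-0.21), np.float64(0.01), np.float64(1.42), 100]
[np.float64(-0.0242), np.float64(-0.0126), np.float64(0.0172), np.float64(-0.21), np.float64(0.01), np.float64(1.42), 100]
[np.float64(-0.0245), np.float64(-0.012), np.float64(0.0172), np.float64(-0.21), np.float64(0.01), np.float64(1.42), 100]
[np.float64(-0.0248), np.float64(-0.0115), np.float64(0.0171), np.float64(-0.21), np.float64(0.01), np.float64(1.42), 100]
[np.float64(-0.0251), np.float64(-0.0109), np.float64(0.0171), np.float64(-0.21), np.float64(0.01), np.float64(1.42), 100]
```

Emit:
servo_tool(plan=[[-0.023, -0.0145, 0.015, -0.2, 0, 1.4, 100], [-0.0235, -0.014, 0.015, -0.2, 0, 1.4, 100], [-0.0235, -0.0135, 0.016, -0.2, 0, 1.4, 100], [-0.024, -0.013, 0.017, -0.2, 0, 1.4, 100], [-0.024, -0.0125, 0.017, -0.2, 0, 1.4, 100], [-0.0245, -0.012, 0.017, -0.2, 0, 1.4, 100], [-0.025, -0.0115, 0.017, -0.2, 0, 1.4, 100], [-0.025, -0.011, 0.017, -0.2, 0, 1.4, 100]])

```text
t: 10.18
eef_pos: [482.1, -232.5, 114.4]
tcp_rot: [3.136, 0.001, 1.363]
ft_force: [1.1, -0.4, -0.5]
opening: 1.0
```

Emit:
servo_tool(plan=[[0, 0, 0, 0, 0, 0, 100], [0, 0, 0, 0, 0, 0, 100]])

```text
t: 10.35
eef_pos: [478.2, -232.6, 111.6]
tcp_rot: [3.141, -0.001, 1.36]
ft_force: [-0.2, 0.4, -0.5]
opening: 1.001
```

Run:
```python
from h import *
import pickle
plan([484.3,-240,30],77.3,N=4)
c=snap('wrist');pickle.dump(c,open('d7.pkl','wb'))
g=cv2.cvtColor(c['img'],cv2.COLOR_BGR2HSV)
o=np.array([489.2,-218.7,0]);R=Ro.from_euler('z',77.3,degrees=True)
pts={n:proj(c,o+R.apply(p)) for n,p in dict(c0=[0,22,36],c1=[0,-22,36],c2=[-45,-22,36],c3=[-45,22,36],f0=[1.5,32,38],f1=[1.5,-32,38]).items()};print(pts)
# can mask: bluish grey
m=((g[...,1]>15)&(g[...,0]>95)&(g[...,0]<130)&(g[...,2]>120)).astype(np.uint8)
u=np.mean([pts[k] for k in('c0','c1','c2','c3')],0).astype(int)
n,l,s,ce=cv2.connectedComponentsWithStats(m);k=l[u[1],u[0]];print(u,k,s[k])
if k:
    ct=max(cv2.findContours((l==k).astype(np.uint8),0,1)[0],key=cv2.contourArea);r=cv2.minAreaRect(ct)
    P=np.array([ray(c,*q,36) for q in cv2.boxPoints(r)]);print(P,P.mean(0),[np.linalg.norm(P[i]-P[i-1]).round(1) for i in range(4)],[np.degrees(np.arctan2(*(P[i]-P[i-1])[1::-1])).round(1) for i in range(4)])
```

```text
from [ 478.2 -232.6  111.6] [ 1.7999e+02 -8.0000e-02  7.7900e+01] F [-0.2  0.4 -0.5] t 10.35 op 1.001
N 4
[np.float64(-0.0015), np.float64(0.0019), np.float64(0.0204), np.float64(0.0), np.float64(-0.02), np.float64(0.15), 100]
[np.float64(-0.0015), np.float64(0.0019), np.float64(0.0204), np.float64(0.0), np.float64(-0.02), np.float64(0.15), 100]
[np.float64(-0.0015), np.float64(0.0019), np.float64(0.0204), np.float64(0.0), np.float64(-0.02), np.float64(0.15), 100]
[np.float64(-0.0015), np.float64(0.0019), np.float64(0.0204), np.float64(0.0), np.float64(-0.02), np.float64(0.15), 100]
{'c0': array([298.8, 185.9]), 'c1': array([357. , 186.5]), 'c2': array([354.6, 241.6]), 'c3': array([299.1, 241.1]), 'f0': array([285.3, 184.5]), 'f1': array([370.8, 185.3])}
[327 213] 1 [ 301  188   53   51 2642]
[[ 459.9 -255.5   36. ]
 [ 469.  -215.8   36. ]
 [ 507.5 -224.1   36. ]
 [ 500.1 -264.1   36. ]] [ 484.125 -239.875   36.   ] [np.float64(41.1), np.float64(40.7), np.float64(39.4), np.float64(40.7)] [np.float64(167.9), np.float64(77.1), np.float64(-12.2), np.float64(-100.5)]
```

The second measurement agrees: can centre (484.1, -239.9), yaw about 77.5°. Descending.

Emit:
servo_tool(plan=[[-0.0015, 0.0025, 0.024, 0, 0, 0.1, 100], [-0.0015, 0.002, 0.024, 0, 0, 0.1, 100], [-0.0015, 0.001, 0.02, 0, 0, 0.1, 100], [0, 0, 0.012, 0, 0, 0.1, 100], [0, 0, 0, 0, 0, 0, 100]])

```text
t: 10.82
eef_pos: [488.5, -232.7, 33.5]
tcp_rot: [3.133, 0.002, 1.363]
ft_force: [0.0, 1.0, -0.3]
opening: 0.999
```

Run:
```python
from h import *
plan([484.3,-240,4],77.5,N=2)
```

```text
from [ 488.5 -232.7   33.5] [1.795e+02 9.000e-02 7.809e+01] F [ 0.   1.  -0.3] t 10.82 op 0.999
N 2
[np.float64(-0.004), np.float64(-0.0014), np.float64(0.0147), np.float64(0.25), np.float64(0.04), np.float64(0.3), 100]
[np.float64(-0.004), np.float64(-0.0013), np.float64(0.0147), np.float64(0.25), np.float64(0.04), np.float64(0.3), 100]
```

Emit:
servo_tool(plan=[[-0.004, -0.001, 0.012, 0.3, 0, 0.3, 100], [-0.004, -0.001, 0.01, 0.2, 0, 0.2, 100], [0, 0, 0.003, 0, 0, 0, 100]])

```text
t: 11.07
eef_pos: [487.3, -238.7, 9.2]
tcp_rot: [3.139, 0.003, 1.358]
ft_force: [-0.1, -0.1, 0.1]
opening: 1.0
```

Run:
```python
from h import *
plan([484.3,-240,4],77.5,N=1)
```

```text
from [ 487.3 -238.7    9.2] [1.7983e+02 1.6000e-01 7.7830e+01] F [-0.1 -0.1  0.1] t 11.07 op 1.0
N 1
[np.float64(-0.0018), np.float64(-0.0026), np.float64(0.0052), np.float64(0.17), np.float64(0.16), np.float64(0.33), 100]
```

Emit:
servo_tool(plan=[[-0.002, -0.003, 0.005, 0.2, 0.1, 0.2, 100], [0, 0, 0, 0, 0, 0, 100]])

```text
t: 11.23
eef_pos: [483.8, -240.0, 3.6]
tcp_rot: [-3.141, 0.001, 1.355]
ft_force: [-0.7, -0.7, 0.2]
opening: 0.997
```

Emit:
servo_tool(plan=[[0, 0, 0, 0, 0, 0, 0], [0, 0, 0, 0, 0, 0, 0], [0, 0, 0, 0, 0, 0, 0], [0, 0, 0, 0, 0, 0, 0], [0, 0, 0, 0, 0, 0, 0], [0, 0, 0, 0, 0, 0, 0], [0, 0, 0, 0, 0, 0, 0], [0, 0, 0, 0, 0, 0, 0]])

```text
t: 11.9
eef_pos: [484.3, -240.8, 5.4]
tcp_rot: [3.14, 0.002, 1.354]
ft_force: [-0.6, 0.2, -0.3]
opening: 0.495
```

Emit:
servo_tool(plan=[[0, 0, 0, 0, 0, 0, 0], [0, 0, 0, 0, 0, 0, 0], [0, 0, 0, 0, 0, 0, 0]])

```text
t: 12.15
eef_pos: [484.3, -240.8, 5.4]
tcp_rot: [3.14, 0.002, 1.354]
ft_force: [-0.2, 0.1, -0.6]
opening: 0.459
```

Emit:
servo_tool(plan=[[0, 0, -0.01, 0, 0, 0, 0], [0, 0, -0.02, 0, 0, 0, 0], [0, 0, -0.03, 0, 0, 0, 0], [0, 0, -0.035, 0, 0, 0, 0], [0, 0, -0.035, 0, 0, 0, 0], [0, 0, 0, 0, 0, 0, 0]])

```text
t: 12.65
eef_pos: [482.6, -239.4, 141.1]
tcp_rot: [-3.136, -0.001, 1.354]
ft_force: [0.9, -0.3, -1.4]
opening: 0.461
```

Run:
```python
from h import *
plan([617,58,130],88.1,N=12,jaw=0)
```

```text
from [ 482.6 -239.4  141.1] [-1.797e+02 -5.000e-02  7.759e+01] F [ 0.9 -0.3 -1.4] t 12.65 op 0.461
N 12
[np.float64(0.0266), np.float64(0.0056), np.float64(0.0009), np.float64(-0.02), np.float64(-0.01), np.float64(-0.88), 0]
[np.float64(0.0265), np.float64(0.006), np.float64(0.0009), np.float64(-0.02), np.float64(-0.01), np.float64(-0.88), 0]
[np.float64(0.0264), np.float64(0.0064), np.float64(0.0009), np.float64(-0.02), np.float64(-0.01), np.float64(-0.88), 0]
[np.float64(0.0263), np.float64(0.0068), np.float64(0.0009), np.float64(-0.02), np.float64(-0.01), np.float64(-0.88), 0]
[np.float64(0.0262), np.float64(0.0072), np.float64(0.0009), np.float64(-0.02), np.float64(-0.01), np.float64(-0.88), 0]
[np.float64(0.0261), np.float64(0.0076), np.float64(0.0009), np.float64(-0.02), np.float64(-0.01), np.float64(-0.88), 0]
[np.float64(0.026), np.float64(0.008), np.float64(0.0009), np.float64(-0.02), np.float64(-0.01), np.float64(-0.88), 0]
[np.float64(0.0259), np.float64(0.0084), np.float64(0.0009), np.float64(-0.02), np.float64(-0.01), np.float64(-0.88), 0]
[np.float64(0.0257), np.float64(0.0088), np.float64(0.0009), np.float64(-0.02), np.float64(-0.01), np.float64(-0.88), 0]
[np.float64(0.0256), np.float64(0.0092), np.float64(0.0009), np.float64(-0.02), np.float64(-0.01), np.float64(-0.88), 0]
[np.float64(0.0254), np.float64(0.0096), np.float64(0.0009), np.float64(-0.02), np.float64(-0.01), np.float64(-0.88), 0]
[np.float64(0.0253), np.float64(0.01), np.float64(0.0009), np.float64(-0.02), np.float64(-0.01), np.float64(-0.88), 0]
```

Emit:
servo_tool(plan=[[0.0265, 0.0055, 0, 0, 0, -0.9, 0], [0.0265, 0.006, 0, 0, 0, -0.9, 0], [0.0265, 0.0065, 0, 0, 0, -0.9, 0], [0.0265, 0.007, 0, 0, 0, -0.9, 0], [0.026, 0.007, 0, 0, 0, -0.9, 0], [0.026, 0.0075, 0, 0, 0, -0.9, 0], [0.026, 0.008, 0, 0, 0, -0.9, 0], [0.026, 0.0085, 0, 0, 0, -0.9, 0]])

```text
t: 13.32
eef_pos: [572.2, -36.9, 144.9]
tcp_rot: [-3.14, 0.001, 1.477]
ft_force: [0.7, -1.3, -2.0]
opening: 0.462
```

Emit:
servo_tool(plan=[[0.0255, 0.009, 0, 0, 0, -0.9, 0], [0.0255, 0.009, 0, 0, 0, -0.9, 0], [0.025, 0.0095, 0, 0, 0, -0.9, 0], [0.02, 0.01, 0, 0, 0, -0.9, 0], [0, 0, 0, 0, 0, 0, 0], [0, 0, 0, 0, 0, 0, 0]])

```text
t: 13.82
eef_pos: [616.7, 66.8, 143.5]
tcp_rot: [-3.136, 0.0, 1.549]
ft_force: [0.1, 0.5, -2.8]
opening: 0.463
```

Run:
```python
from h import *
plan([617,58,80],88.1,N=3,jaw=0)
```

```text
from [616.7  66.8 143.5] [-1.7968e+02  2.0000e-02  8.8770e+01] F [ 0.1  0.5 -2.8] t 13.82 op 0.463
N 3
[np.float64(-0.0029), np.float64(0.0003), np.float64(0.0212), np.float64(-0.11), np.float64(0.01), np.float64(0.22), 0]
[np.float64(-0.0029), np.float64(0.0002), np.float64(0.0212), np.float64(-0.11), np.float64(0.01), np.float64(0.22), 0]
[np.float64(-0.0029), np.float64(0.0002), np.float64(0.0212), np.float64(-0.11), np.float64(0.01), np.float64(0.22), 0]
```

Emit:
servo_tool(plan=[[-0.003, 0, 0.021, -0.1, 0, 0.2, 0], [-0.003, 0, 0.021, -0.1, 0, 0.2, 0], [-0.003, 0, 0.016, 0, 0, 0.2, 0], [0, 0, 0, 0, 0, 0, 0]])

```text
t: 14.15
eef_pos: [614.9, 55.8, 84.5]
tcp_rot: [-3.14, 0.001, 1.538]
ft_force: [0.1, 0.5, -2.6]
opening: 0.465
```

Run:
```python
from h import *
plan([617,58,23],88.1,N=3,jaw=0)
```

```text
from [614.9  55.8  84.5] [-1.7993e+02  4.0000e-02  8.8100e+01] F [ 0.1  0.5 -2.6] t 14.15 op 0.465
N 3
[np.float64(0.0008), np.float64(0.0007), np.float64(0.0205), np.float64(-0.02), np.float64(0.01), np.float64(0.0), 0]
[np.float64(0.0008), np.float64(0.0007), np.float64(0.0205), np.float64(-0.02), np.float64(0.01), np.float64(0.0), 0]
[np.float64(0.0008), np.float64(0.0007), np.float64(0.0205), np.float64(-0.02), np.float64(0.01), np.float64(0.0), 0]
```

Emit:
servo_tool(plan=[[0.001, 0.001, 0.018, 0, 0, 0, 0], [0.001, 0.001, 0.018, 0, 0, 0, 0], [0.001, 0, 0.014, 0, 0, 0, 0], [0, 0, 0.003, 0, 0, 0, 0]])

```text
t: 14.48
eef_pos: [616.8, 55.5, 32.9]
tcp_rot: [-3.142, 0.001, 1.533]
ft_force: [-0.2, 0.6, -2.0]
opening: 0.46
```

Run:
```python
from h import *
plan([617,58,22.4],88.1,N=1,jaw=0)
```

```text
from [616.8  55.5  32.9] [-1.800e+02  5.000e-02  8.786e+01] F [-0.2  0.6 -2. ] t 14.48 op 0.46
N 1
[np.float64(0.0025), np.float64(0.0002), np.float64(0.0105), np.float64(0.0), np.float64(0.05), np.float64(-0.24), 0]
```

Emit:
servo_tool(plan=[[0.002, 0, 0.009, 0, 0, -0.2, 0], [0, 0, 0.002, 0, 0, 0, 0], [0, 0, 0, 0, 0, 0, 0]])

```text
t: 14.73
eef_pos: [617.0, 56.5, 22.8]
tcp_rot: [3.141, 0.001, 1.536]
ft_force: [-0.0, -0.6, -1.3]
opening: 0.462
```

Run:
```python
from h import *
import pickle
plan([617,58,22.4],88.1,N=1,jaw=0)
c=snap('wrist');pickle.dump(c,open('d8.pkl','wb'))
cv2.imwrite('pics/w8.png',cv2.resize(c['img'][50:250,220:430],(735,700),interpolation=cv2.INTER_CUBIC)[:600])
print(env.state()['eef_pos'])
```

```text
from [617.   56.5  22.8] [1.7997e+02 5.0000e-02 8.8000e+01] F [-0.  -0.6 -1.3] t 14.73 op 0.462
N 1
[np.float64(0.0015), np.float64(-0.0001), np.float64(0.0004), np.float64(0.03), np.float64(0.05), np.float64(-0.1), 0]
[617.06310208  56.53430566  22.95508994]
```

View pics/w8.png

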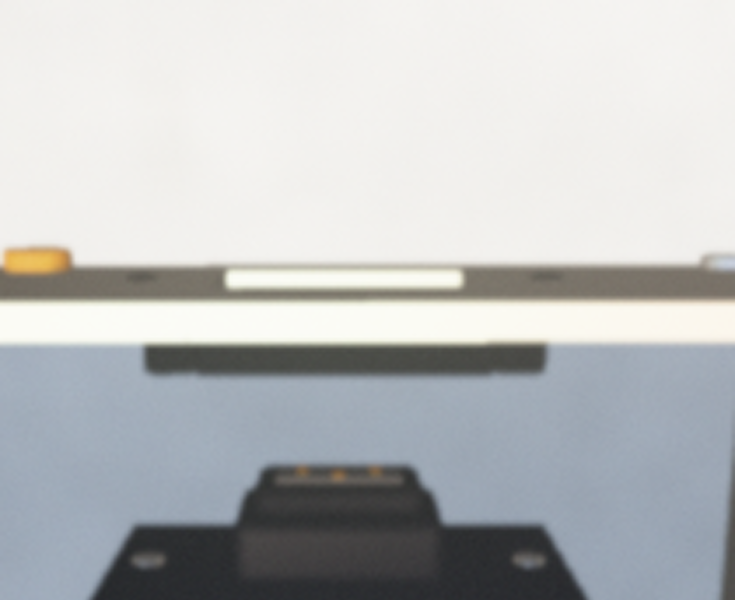

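The nose and flange point squarely at the gasket: the panel and flange edges are level in the picture. The nose middle is at column 339 and the gasket middle at 345.5, with the window sill at 344.5. I'll turn that into offsets.

Run:
```python
from h import *
import pickle
c=pickle.load(open('d8.pkl','rb'))
f=lambda u,v,z:ray(c,220+u/3.5,50+v/3.5,z)
print('gasket front',f(145,374,54),f(546,372,54),'window sill?',f(226,270,23.5),f(463,270,23.5),f(226,288,23.5))
print('flange holes z36',f(148,560,36),f(530,560,36),'flange low edge z17',f(135,525,17),f(545,525,17),'nose low',f(265,466,28.5),f(415,466,28.5))
print('panel inner rim',f(0,345,70),f(735,343,70))
```

```text
gasket front [595.3 112.5  54. ] [643.1 111.   54. ] window sill? [602.7 122.2  23.5] [636.4 121.   23.5] [602.6 119.7  23.5]
flange holes z36 [590.4  83.4  36. ] [644.2  81.5  36. ] flange low edge z17 [585.4  83.2  17. ] [649.6  80.8  17. ] nose low [607.1  94.6  28.5] [628.7  93.8  28.5]
panel inner rim [583.  118.5  70. ] [660.1 115.9  70. ]
```

Gasket width measures 47.8 (48), window 33.7 (33) and flange 64.2 (64), so the figures hold. It needs +0.9 mm sideways, 0.4 mm lower and 29.3 mm forward to touch. I'll go 17 mm first.

Emit:
servo_tool(plan=[[0.004, 0.0009, 0.0004, 0, 0, -0.1, 0], [0.004, 0, 0, 0, 0, 0, 0], [0.004, 0, 0, 0, 0, 0, 0], [0.003, 0, 0, 0, 0, 0, 0], [0, 0, 0, 0, 0, 0, 0]])

```text
t: 15.2
eef_pos: [619.7, 73.2, 25.2]
tcp_rot: [3.137, 0.001, 1.538]
ft_force: [0.1, 0.8, -1.6]
opening: 0.46
```

Run:
```python
from h import *
print(plan([618.8,82,22.4],88.1,N=3,jaw=0))
```

```text
from [619.7  73.2  25.2] [1.7975e+02 4.0000e-02 8.8110e+01] F [ 0.1  0.8 -1.6] t 15.2 op 0.46
N 3
[np.float64(0.0029), np.float64(-0.0004), np.float64(0.0009), np.float64(0.08), np.float64(0.01), np.float64(0.0), 0]
[np.float64(0.0029), np.float64(-0.0004), np.float64(0.0009), np.float64(0.08), np.float64(0.01), np.float64(0.0), 0]
[np.float64(0.0029), np.float64(-0.0004), np.float64(0.0009), np.float64(0.08), np.float64(0.01), np.float64(0.0), 0]
None
```

Emit:
servo_tool(plan=[[0, -0.001, 0.0027, 0.2, 0, 0, 0], [0, 0, 0.0005, 0, 0, 0, 0]])

```text
t: 15.37
eef_pos: [618.7, 73.8, 22.2]
tcp_rot: [3.14, 0.001, 1.539]
ft_force: [0.2, 0.2, -2.2]
opening: 0.462
```

Emit:
servo_tool(plan=[[0, 0, 0, 0, 0, 0, 0]])

```text
t: 15.45
eef_pos: [618.7, 73.8, 22.0]
tcp_rot: [3.141, 0.001, 1.539]
ft_force: [-1.2, 0.1, -1.6]
opening: 0.462
```

Emit:
servo_tool(plan=[[0.002, 0, 0.0001, 0, 0, 0, 0], [0.002, -0.0001, 0.0002, 0, 0, 0, 0], [0.002, -0.0001, 0.0002, 0, 0, 0, 0], [0.002, -0.0001, 0.0002, 0, 0, 0, 0]])

```text
t: 15.78
eef_pos: [618.6, 81.8, 21.0]
tcp_rot: [3.141, 0.001, 1.538]
ft_force: [0.7, 0.6, -1.2]
opening: 0.464
```

Emit:
servo_tool(plan=[[0.001, 0, 0.0001, 0, 0, 0, 0]])

```text
t: 15.87
eef_pos: [618.6, 83.2, 20.8]
tcp_rot: [3.141, 0.001, 1.538]
ft_force: [-0.4, 0.1, -3.1]
opening: 0.461
```

Emit:
servo_tool(plan=[[0, 0.0001, -0.0012, 0, 0, 0, 0], [0.0005, 0, -0.0004, 0, 0, 0, 0]])

```text
t: 16.03
eef_pos: [618.6, 84.0, 22.4]
tcp_rot: [3.141, 0.001, 1.538]
ft_force: [0.7, -0.3, -2.3]
opening: 0.464
```

Emit:
servo_tool(plan=[[0.001, 0, 0, 0, 0, 0, 0]])

```text
t: 16.12
eef_pos: [618.7, 85.0, 22.5]
tcp_rot: [3.141, 0.001, 1.538]
ft_force: [0.4, -0.2, -2.3]
opening: 0.463
```

Emit:
servo_tool(plan=[[0.001, 0, 0, 0, 0, 0, 0]])

```text
t: 16.2
eef_pos: [618.7, 85.9, 22.6]
tcp_rot: [3.141, 0.001, 1.538]
ft_force: [-0.5, -3.2, -3.3]
opening: 0.461
```

Contact at y ≈ 85.3, as predicted (85.8). Pressing in small steps.

Emit:
servo_tool(plan=[[0.001, 0, 0, 0, 0, 0, 0]])

```text
t: 16.28
eef_pos: [618.8, 86.6, 22.6]
tcp_rot: [3.141, 0.001, 1.538]
ft_force: [-0.2, -5.8, -1.3]
opening: 0.461
```

Emit:
servo_tool(plan=[[0.0008, 0, 0, 0, 0, 0, 0]])

```text
t: 16.37
eef_pos: [618.8, 86.9, 22.6]
tcp_rot: [3.141, 0.002, 1.538]
ft_force: [-0.5, -7.0, -0.9]
opening: 0.464
```

Run:
```python
from h import *
for i in range(4):
    snap('side'); s=env.state(); print(s['t'].__round__(2),s['eef_pos'].round(2),s['ft_force'].round(1),s['moment'].round(2))
```

```text
16.42 [618.75  86.82  22.56] [ 0.2 -7.3 -1.2] [-1.17 -0.03 -0.07]
16.47 [618.77  86.77  22.57] [ 0.4 -6.4 -2.2] [-1.1  -0.06 -0.07]
16.52 [618.76  86.72  22.58] [-0.6 -6.  -1.6] [-1.15 -0.03 -0.07]
16.57 [618.76  86.68  22.6 ] [-0.7 -7.2 -2.2] [-1.12 -0.05 -0.05]
```

Emit:
servo_tool(plan=[[0.0016, 0, 0, 0, 0, 0, 0]])

```text
t: 16.65
eef_pos: [618.8, 87.4, 22.6]
tcp_rot: [-3.141, 0.003, 1.538]
ft_force: [-1.4, -9.3, -1.0]
opening: 0.459
```

Run:
```python
from h import *
F=[]
for i in range(20):
    c=snap('wrist' if i else 'side'); s=env.state(); F.append(s['ft_force'][1])
    if i%6==0: print(s['t'].__round__(2),s['eef_pos'].round(2),np.degrees(s['tcp_rot']).round(2),s['ft_force'].round(1),s['moment'].round(2),round(s['opening'],3))
print(np.mean(F[5:]),np.std(F))
```

```text
16.7 [618.78  87.45  22.6 ] [-179.99    0.18   88.12] [-0.3 -9.3 -2.1] [-1.54  0.   -0.09] 0.46
17.0 [618.77  87.27  22.6 ] [-179.99    0.18   88.12] [-1.4 -9.3 -0.4] [-1.43  0.   -0.07] 0.46
17.3 [618.76  87.26  22.59] [-179.99    0.18   88.12] [-0.6 -8.2 -1. ] [-1.46  0.05 -0.06] 0.459
17.6 [618.77  87.28  22.59] [-179.99    0.18   88.12] [-1.  -8.2 -0.7] [-1.44 -0.01 -0.05] 0.462
-8.567882929556337 0.42450588780728754
```

Steady at about 8.6 N and square. A numeric last look: nose out through the panel, and the bystanders unmoved.

Run:
```python
from h import *
import pickle
c=snap('wrist'); s=snap('side'); d=pickle.load(open('d0.pkl','rb'))
g=cv2.cvtColor(c['img'],6)
for y in(120,124.5,126,128,132):
    p=proj(c,[619.3,y,44 if y<125 else 42]); print(y,p,'grey',g[int(p[1]),int(p[0])-3:int(p[0])+4])
col=int(proj(c,[619.3,126,42])[0]); print('column',col,g[30:200:4,col])
r=int(proj(c,[619.3,125,42])[1]); row=g[r].astype(int); print('row',r,row[270:370:3])
# flange vs housing: bystander change in side view
df=cv2.absdiff(s['img'],d['side']['img']).max(2); m=(cv2.GaussianBlur(df,(5,5),0)>35).astype(np.uint8)
n,l,st,ce=cv2.connectedComponentsWithStats(m)
print([(x[:4].tolist(),int(x[4])) for x in st[1:] if x[4]>15])
print(np.mean([ (snap('side'),env.state()['ft_force'][1])[1] for _ in range(6)]),env.state()['eef_pos'],env.state()['t'])
```

```text
120 [317.  201.7] grey [69 69 72 71 69 70 70]
124.5 [316.6 192.4] grey [61 63 62 62 60 61 61]
126 [316.5 188.1] grey [67 68 73 74 73 68 68]
128 [316.4 184. ] grey [73 75 80 84 83 77 73]
132 [316.1 175.5] grey [220 219 220 220 221 220 220]
column 316 [220 222 221 221 222 223 222 222 222 223 223 223 222 223 222 222 222 223
 223 223 222 221 221 221 220 221 222 221 221 221 219 219 217 219 221 219
 221 219 129 102  56  62  53]
row 190 [ 89  91  92  92  92 184 235 127  57  56  57  56  57  57  57  58  59  57
  56  58  58  58  59  61 144 233 214  92  92  91  93  93  92  90]
[([265, 0, 210, 208], 14156), ([387, 140, 101, 86], 2540), ([452, 158, 10, 3], 19), ([334, 164, 16, 11], 137), ([453, 185, 14, 13], 105), ([282, 200, 7, 5], 29), ([403, 204, 21, 21], 277), ([284, 216, 50, 42], 1234), ([419, 224, 45, 24], 464), ([464, 229, 4, 9], 27)]
-8.648367659137483 [618.75992956  87.27897598  22.59776597] 18.05
```

Run:
```python
from h import *
print(env.job_done()); s=env.state(); print(s['t'],s['eef_pos'],s['ft_force'],s['opening'])
```

```text
the job is handed in; nothing more can be done
None
the job is handed in; nothing more can be done
```

I lifted the cover off by its handle and laid it flat on clear desk to the front left of the housing. I then gripped the grey inlet, lowered it into the housing and put its nose out through the window. It was handed in at about 18 s, still held and pressed on the gasket.

**Last checks before handing in:**
- **Force:** steady at about 8.6 N against the 9 N asked, never above about 9.3 N. That is about 2.1 mm of gasket squeeze, roughly half-way.
- **Fit:** the tool was level and within about 0.2° of square to the panel. The wrist picture shows the nose out past the panel with about equal gaps on both sides.
- **Slip:** none found. The travel since my last measurement matches the expected squeeze to about 1 mm.
- **Other things on the desk:** the side view changed only at the arm, the housing, the cover and the inlet's old place. The two orange look-alikes show no change.

Some of these checks are only indirect. The picture limit was used up, so the final fit was read from pixel values rather than seen. The force could not be read after handing in.

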